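# Hold a specimen carrier level over the viewing lamp

## Task

Get a specimen ready to be looked at: take the diffuser disc from the table and set it down, not drop it, flat and centred on top of the viewing lamp and let go of it; then draw the specimen carrier with the round window out of its slanted rack, turn it to lie level, and finish while holding it still in the gripper, level, with its window centred over the diffuser and about 8 cm above it. Leave the other carrier in the rack and do not disturb the other things on the bench.

Things in the scene. Friction and masses are not known exactly. Their poses are not given: they have to be found in the camera images.
- diffuser: The diffuser: a solid disc, 62 mm diameter, 14 mm thick, aluminium rim with a frosted white middle on both faces, 60 to 125 g, lying flat on the table. Origin at the centre of its underside, z up. The clamp ring nearby has the same outline but is open in the middle.
- lamp: Viewing lamp, fixed: grey round base 110 mm diameter, 30 mm high, and on it a round aluminium neck, 58 mm diameter, whose flat top (44 mm glass port) is 60 mm above the table. Small black knob on its side. Origin at the centre of its underside, z up. The centred diffuser overhangs the neck by 2 mm all round; nothing locates it.
- lamp_top (a point): Centre of the lamp neck's flat top, 60 mm above the table: where the centre of the diffuser's underside goes.
- rack: White rack, fixed: base 130 x 200 x 12 mm with two pockets at rack y = +47.5 and -47.5 mm, slanted 30 degrees: open ends lean to the rack's -x (robot's) side, axis (-0.5, 0, 0.866) in its frame. Pocket: 40 mm deep along the axis, 11 x 41 mm inside, 19 x 52 outside; a 30 mm wide rest under the carrier goes 70 mm up. Top 95 mm above the table. Origin at the centre of its underside.
- carrier: Wanted carrier: grey plate 120 x 38 x 9 mm with a ROUND 27 mm glass window, 30 to 65 g, loose (1 mm play) in either pocket, leaning 30 degrees. Origin at the centre of its lower end face, 32 mm above the table; z along its length to the ribbed upper end, y across its width (rack's y), x through its thickness. Upper 50 mm free: pinch it there across the 38 mm. Level = x vertical, either face up.
- carrier_window (a point): Centre of the carrier's round window, 66 mm from its lower end along its length.
- other_carrier: A carrier of the same size and material with a RECTANGULAR window (20 x 36 mm), in the rack's other pocket; stays there. Same frame as the carrier.
- clamp_ring: Bystander: open aluminium ring, 62 mm outside and 44 mm inside diameter, 14 mm high, on the table. Origin at the centre of its underside.
- oil_bottle: Bystander: small amber bottle, 34 mm diameter, 75 mm high. Origin at the centre of its underside.
- stain_jar: Bystander: open glass jar, 60 mm diameter, 85 mm high. Origin at the centre of its underside.
- specimen_jar: Bystander: clear jar with a white cap, 56 mm diameter, 65 mm high. Origin at the centre of its underside.
- dish: Bystander: flat clear closed dish, 90 mm diameter, 15 mm high. Origin at the centre of its underside.
- forceps: Bystander: steel forceps 150 mm long, lying flat on the table.

How it is judged:
By the outcome, as a careful person would: the job done as asked, in the order asked, and still so for the second after the job is handed in, while the arm keeps its last pose, push and grip.
It also fails if it takes over 48 s, if anything falls off the work surface, if the arm or the gripper's body presses on something with over 40 N, if the wrist force passes 120 N, or if a joint passes its speed limit or range.

## Robot

A 6-joint arm with a two-finger parallel gripper is mounted at the origin on the work surface. World frame = base frame: x ahead of the robot, y to its left, z up, the work surface at z = 0. Lengths are in mm, angles in rad, forces in N, time in s.
With the tool pointing down it reaches from about 275 to 750 mm from the base axis. Payload 10.2 kg.
Tool frame: the origin (TCP) lies at the very end of the fingers, on their centre line; the grasp point (between the pads) lies behind it (ctrl.grasp_offset is the z of the grasp point in the tool frame, in mm); z points along the fingers, y is the direction in which the jaws open and shut (so a half turn about z gives the same grasp; the last joint's range is limited). The gripper opens to 85 mm and grips with 20 to 120 N. Pads are 22 mm wide; open, the fingers measure 114 mm over their backs; the gripper's body (76 mm by 85 mm) begins 54 mm behind the grasp point. The pads swing forward as they close: fully open they stand 13 mm farther back than shut.
Start: joints at [-1.536, 0.313, 1.498, -0, 1.331, -0.223], TCP at [133.837, -507.66, 231.294] pointing down, gripper open.
Joint ranges: [-2.94, 2.94], [-0.97, 2.17], [0.19, 2.56], [-1.23, 4.37], [0.02, 3.11], [-2.88, 2.88]. Speed limits (rad/s): [2.39, 2.39, 3.01, 3.14, 3.14, 3.14].

## Interface

Orientations are given as a unit quaternion [w, x, y, z].
In Python, from rig import ctrl, capture, job gives the robot as it stands. The module is installed in compiled form; this text tells all that it offers.
- The arm moves only by the tool move_arm, never from a script. Its argument "series" is a list of rows, each a list of 7 numbers: the turn, a rotation vector about the tool's x, y, z in rad, then the shift along the tool's x, y, z in cm, then the opening, from 0 (shut) to 1 (fully open). A call has 1 to 5 rows; each row is the pose to reach, as a shift and turn from the pose measured when the call began, along the tool's axes at that moment; what a row does not reach only later rows make up. A row lasts 1/12 s, in which the tool goes at most 41.7 mm and 7.16 degrees, less where a joint would pass 70% of its speed; a pose out of reach is approached as far as the arm can. A call with a gripper value outside its range is refused whole. The fingers move at their own pace and stop on an object; "grip_force" is the grip in N (left out, the last holds). Time passes only in rows, so rows that repeat a pose let the fingers close. It gives the time, the measured TCP pose, the force and the opening at its end, in the units of the state.
- ctrl.sense(): the state, without advancing time (a new reading comes with each control period).
- capture(name): name is "scene" or "top"; returns a dict with "frame" (480x640x3 uint8, red, green, blue), "mtx" (3x3 intrinsics, pixels), "dist" ([k1, k2, p1, p2, k3] as OpenCV has them; the pictures are not rectified), "R" (3x3) and "t" (3): a world point X has camera coordinates R X + t. Camera axes: x right, y down, z forward; pixel columns grow to the right and rows downward; lengths in mm; the calibration is good to about 2 mm. A picture is of the moment at which its call begins. There is no depth.
- job.finish_job(): hands the job in, once; it reports no verdict.
The state is a dict: "time_s": time; "joints": joint angles; "dq": joint speeds; "tau": joint torques, N m; "eef_pos": TCP position; "ee_rot": TCP orientation; "force": force on the tool from outside, world axes, zero at the start; "wrist_torque": the same for the moment, N m; "grip_width": opening from 0.0 (shut) to 1.0 (fully open).
Only numpy, scipy, OpenCV 4.12 (cv2) and the standard library are available. Lean on these libraries where they do the work, as an engineer would, in place of code of your own. Each camera call takes 0.05 s, during which the arm holds its last target.

## Working session

There is one attempt and no reset: what is moved stays moved. The work goes in short steps, Python scripts to look and compute and a tool call to move; the robot and the scene stay as the last step left them, time stands still between calls to the robot, and variables do not carry over. Pictures are saved under pics/ and viewed, and the job is handed in when it is done.

Besides the shell and the picture viewer there is one more tool, called as name([rows], argument=value, ...), one row to a line, values as JSON. move_arm: Moves the arm, as the interface text tells. Its arguments: {"type":"object","properties":{"series":{"type":"array","items":{"type":"array","items":{"type":"number"}}},"grip_force":{"type":"number"}},"required":["series"]}

```bash
mkdir -p pics; python3 - <<'E'
from rig import ctrl,capture,job
import cv2
for n in("scene","top"):
    c=capture(n); cv2.imwrite(f"pics/{n}0.png",c["frame"][:,:,::-1])
    import numpy as np
    print(n,c["mtx"].round(1).tolist(),np.round(c["dist"],4),(-c["R"].T@c["t"]).round(0),np.round(c["R"],3).tolist())
print(ctrl.sense(),ctrl.grasp_offset)
E
```

```text
scene [[441.1, 0.0, 325.5], [0.0, 441.1, 243.9], [0.0, 0.0, 1.0]] [0.0364 0.     0.     0.     0.    ] [1309.  -82.  632.] [[0.226, 0.974, 0.019], [0.572, -0.117, -0.812], [-0.789, 0.195, -0.583]]
top [[615.4, 0.0, 322.5], [0.0, 615.4, 240.4], [0.0, 0.0, 1.0]] [0.0433 0.     0.     0.     0.    ] [ 356.   90. 1358.] [[0.02, -1.0, -0.006], [-0.986, -0.018, -0.167], [0.167, 0.01, -0.986]]
{'time_s': 0.1, 'joints': array([-1.53638206e+00,  3.13390291e-01,  1.49833284e+00, -2.38777435e-05,
        1.33096531e+00, -2.23431902e-01]), 'dq': array([-0.00077296, -0.00115236, -0.00296002, -0.00123485,  0.00242563,
        0.00077944]), 'tau': array([ 5.24308169e-03, -4.12892783e+01, -2.60143322e+01, -7.24449774e-05,
        2.99991982e-03,  1.48962528e-05]), 'eef_pos': array([ 133.83291418, -507.43598678,  230.80485744]), 'ee_rot': array([-5.46543496e-04,  9.91700409e-01,  1.28569039e-01,  4.01599355e-05]), 'force': array([-0.88202624,  0.31751136, -0.11550689]), 'wrist_torque': array([-0.03426098,  0.0417681 , -0.01996321]), 'grip_width': 1.00108346927288} -18.700000000000003
```

View pics/scene0.png

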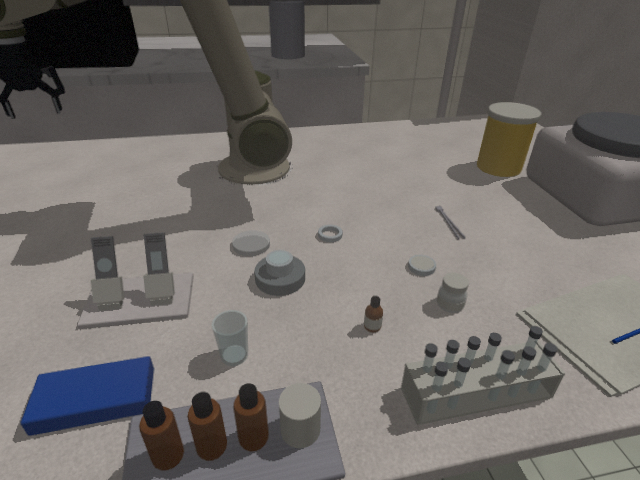

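View pics/top0.png

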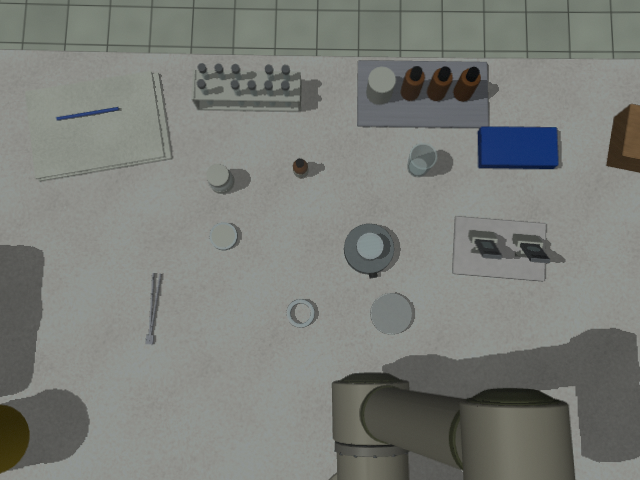

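The scene view shows the round-window carrier at about (104,265) and the other carrier at (156,262). The diffuser is at (421,265), the clamp ring at (330,233) and the lamp at (280,268). In the top view the diffuser is at (226,236), the lamp at (370,248) and the wanted carrier at (533,251), on the −y side. I'll measure next.

```bash
cat > h.py <<'E'
import numpy as np,cv2
from scipy.spatial.transform import Rotation as Rn
def ray(c,uv):
    p=cv2.undistortPoints(np.array([[uv]],float),c["mtx"],c["dist"])[0,0]
    d=c["R"].T@np.array([p[0],p[1],1]); o=-c["R"].T@c["t"]; return o,d
def onz(c,uv,z):
    o,d=ray(c,uv); return o+d*(z-o[2])/d[2]
def tri(c1,u1,c2,u2):
    A=[];b=[]
    for c,u in((c1,u1),(c2,u2)):
        o,d=ray(c,u); d=d/np.linalg.norm(d); P=np.eye(3)-np.outer(d,d); A.append(P); b.append(P@o)
    X=np.linalg.solve(A[0]+A[1],b[0]+b[1])
    return X,[np.linalg.norm(A[i]@X-b[i]) for i in(0,1)]
def proj(c,X):
    r,_=cv2.Rodrigues(c["R"]); return cv2.projectPoints(np.array(X,float).reshape(-1,1,3),r,np.array(c["t"],float),c["mtx"],c["dist"])[0][:,0]
E
python3 - <<'E'
from rig import capture
import cv2,numpy as np
s=capture("scene")["frame"][:,:,::-1];t=capture("top")["frame"][:,:,::-1]
def z(im,x0,y0,x1,y1,k): return cv2.resize(im[y0:y1,x0:x1],None,fx=k,fy=k,interpolation=cv2.INTER_CUBIC)
cv2.imwrite("pics/z1.png",np.hstack([z(t,440,200,570,300,6)]))
cv2.imwrite("pics/z2.png",z(s,70,220,210,330,5))
a=z(t,200,210,260,260,6);b=z(t,330,210,410,290,5);cv2.imwrite("pics/z3.png",np.hstack([cv2.copyMakeBorder(a,0,100,0,0,cv2.BORDER_CONSTANT),b]))
a=z(s,390,240,450,290,6);b=z(s,240,235,320,305,5);cv2.imwrite("pics/z4.png",np.hstack([cv2.copyMakeBorder(a,0,50,0,0,cv2.BORDER_CONSTANT),b]))
E
```

```text
(no output)
```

View pics/z1.png

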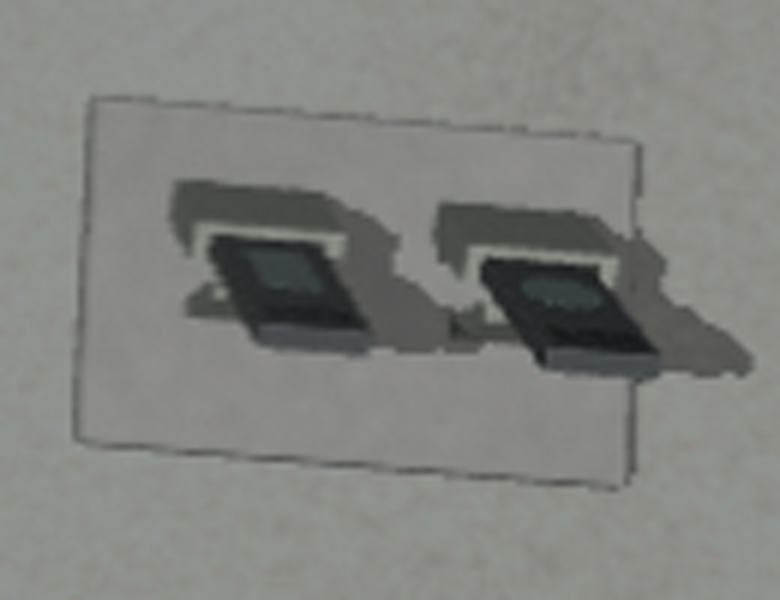

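View pics/z2.png

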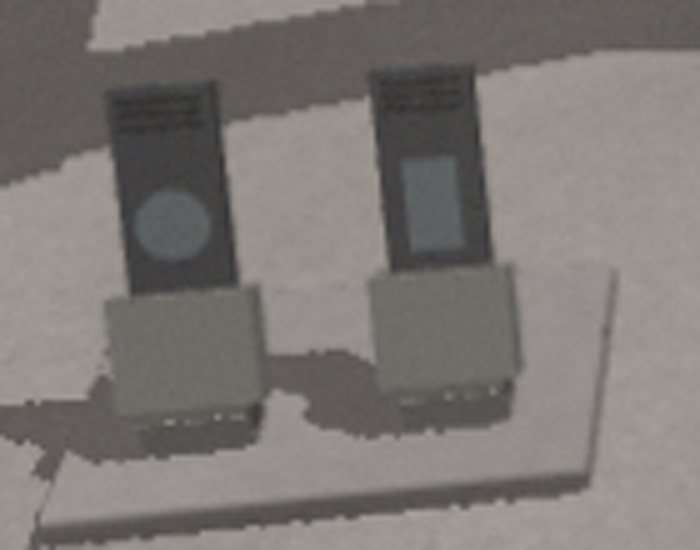

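View pics/z3.png

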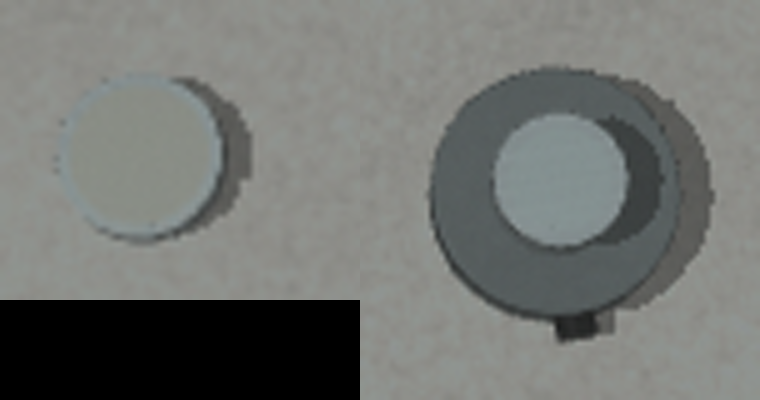

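View pics/z4.png

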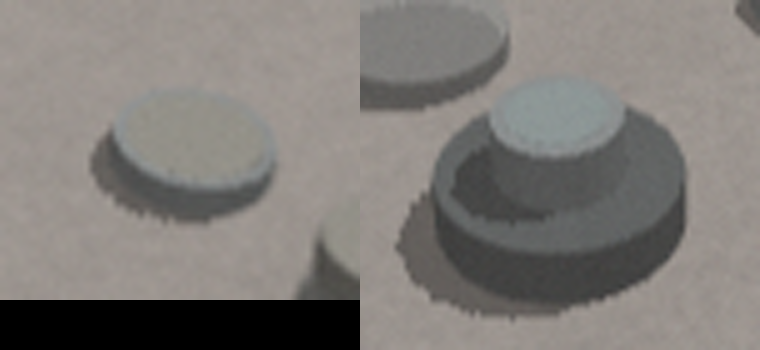

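```bash
python3 - <<'E'
from rig import capture
from h import *
s=capture("scene");t=capture("top")
def f(x0,y0,k,u,v): return (x0+(u+.5)/k-.5,y0+(v+.5)/k-.5)
T=lambda u,v:f(440,200,6,u,v); S=lambda u,v:f(70,220,5,u,v)
pt={}
for n,a,b in[("R -y top",T(660,353),S(107,90)),("R +y top",T(541,350),S(218,82)),("R win",T(563,291),S(173,225)),
 ("O win",T(287,269),S(434,203)),("O +y",T(253,327),S(474,66)),("O -y",T(368,331),S(371,72)),
 ]:
    X,e=tri(t,a,s,b); pt[n]=X; print(n,X.round(1),np.round(e,1))
for n,a in[("b far+y",(92,97)),("far-y",(640,140)),("near-y",(628,488)),("near+y",(76,440))]:
    p=onz(t,T(*a),12); pt[n]=p; print(n,p.round(1))
b=[pt[k] for k in("b far+y","far-y","near-y","near+y")]
print("lens",[np.linalg.norm(b[i]-b[(i+1)%4]).round(1) for i in range(4)],"centre",np.mean(b,0).round(1))
ex=(b[0]+b[1]-b[2]-b[3]);print("yaw",np.degrees(np.arctan2(ex[1],ex[0])))
print("scene base corners",[onz(s,S(*q),12).round(1).tolist() for q in((40,525),(588,472),(617,268))])
# circles
def circ(c,seed,box,z,lo,name):
    im=cv2.GaussianBlur(c["frame"],(3,3),0).astype(int); 
    return im
for nm,c,g in(("top",t,{"diff":(226,236),"lamp":(370,246),"dish":(392,313)}),("scene",s,{"diff":(421,264),"lamp":(279,258)})):
    hsv=cv2.cvtColor(c["frame"],cv2.COLOR_RGB2HSV)
    for k,(u,v) in g.items(): print(nm,k,c["frame"][v,u],hsv[v,u], c["frame"][v,u-14])
E
```

```text
R -y top [ 534.2 -348.9  139.7] [0.3 0.3]
R +y top [ 534.6 -310.4  138.4] [0.2 0.2]
R win [ 561.9 -333.4   93.3] [0.2 0.2]
O win [ 567.8 -238.9   93.6] [0.2 0.2]
O +y [ 540.7 -216.7  137.3] [0.6 0.6]
O -y [ 539.9 -254.2  139. ] [0.7 0.7]
b far+y [ 644.8 -190.2   12. ]
far-y [ 632.1 -390.6   12. ]
near-y [ 503.2 -381.    12. ]
near+y [ 516.7 -182.3   12. ]
lens [np.float64(200.8), np.float64(129.2), np.float64(199.1), np.float64(128.4)] centre [ 574.2 -286.    12. ]
yaw -3.8940541574877923
scene base corners [[630.2, -388.9, 12.0], [644.8, -192.0, 12.0], [519.4, -182.5, 12.0]]
top diff [136 141 133] [ 49  14 141] [137 140 134]
top lamp [131 144 144] [ 90  23 144] [72 77 76]
top dish [120 125 122] [ 72  10 125] [120 126 124]
scene diff [145 143 135] [ 24  18 145] [99 94 91]
scene lamp [141 150 150] [ 90  15 150] [107 108 108]
```

```bash
python3 - <<'E'
from rig import capture
from h import *
s=capture("scene");t=capture("top")
def f(x0,y0,k,u,v): return (x0+(u+.5)/k-.5,y0+(v+.5)/k-.5)
for n,a,b,z in[("diff",f(200,210,6,142,156),f(390,240,6,193,139),14),("lamp",f(330,210,5,201,179.5),f(240,235,5,197,117),60)]:
    X,e=tri(t,a,s,b); print(n,X.round(1),np.round(e,1),onz(t,a,z).round(1),onz(s,b,z).round(1))
# ellipse fits by masks
def ell(c,ctr,r,cond,z):
    im=cv2.medianBlur(c["frame"],3).astype(int); x,y=ctr
    m=np.zeros(im.shape[:2],np.uint8); sub=im[y-r:y+r,x-r:x+r]; m[y-r:y+r,x-r:x+r]=cond(sub)*255
    cs=max(cv2.findContours(m,cv2.RETR_EXTERNAL,cv2.CHAIN_APPROX_NONE)[0],key=cv2.contourArea)
    P=np.array([onz(c,p,z)[:2] for p in cs[:,0].astype(float)])
    (cx,cy),(a,b),_=cv2.fitEllipse(P.astype(np.float32)); print("fit",cx.__round__(1),cy.__round__(1),a,b,len(cs))
ell(t,(370,246),20,lambda q:q.sum(2)>350,60)
ell(s,(279,258),20,lambda q:q.sum(2)>390,60)
for n,a in(("lampbase",(195,195)),):print(n,onz(t,f(330,210,5,*a),30))
# diffuser table colour vs rim saturation
im=t["frame"].astype(int)
print(im[236,205:248,0]-im[236,205:248,2]);print(im[236,205:248].sum(1))
for n,a in(("ring",(301,313)),("dish",(392,313)),("spec",(221,179)),("oil",(300,168)),("stain",(422,160))): print(n,onz(t,a,20).round(0))
E
```

```text
diff [589.8 323.2  14.8] [0.4 0.4] [590.1 323.8  14. ] [588.8 323.3  14. ]
lamp [566.3   1.5  60.5] [0.4 0.4] [566.4   1.8  60. ] [565.6   1.1  60. ]
fit 566.5 2.4 54.24068832397461 55.02650833129883 72
fit 536.9 8.1 83.74634552001953 105.77379608154297 121
lampbase [564.34567733   2.33125248  30.        ]
[  4   5   4   2  -3 -10  -4   3   3   4   3   3   4   4   4   4   4   3
   2   3   3   4   3   3   3   3   3   2   2   1 -10  -8  -2   2   2   3
   2   5   3   5   5   5   4]
[420 424 424 410 374 428 420 412 409 411 406 412 412 411 411 411 411 412
 411 412 413 414 412 415 412 412 415 411 414 412 425 413 205 277 275 274
 290 421 418 421 415 415 423]
ring [422. 147.  20.]
dish [426. -50.  20.]
spec [718. 334.  20.]
oil [747. 157.  20.]
stain [ 770. -117.   20.]
```

```bash
python3 - <<'E'
from rig import capture,ctrl
from h import *
s=capture("scene");st=ctrl.sense()
q=st["ee_rot"];R=Rn.from_quat([q[1],q[2],q[3],q[0]]).as_matrix();print(R.round(3));p=st["eef_pos"]
im=cv2.resize(s["frame"][40:140,0:120,::-1].copy(),None,fx=6,fy=6,interpolation=cv2.INTER_CUBIC)
for dz,col in((0,(0,0,255)),(-13,(0,255,0))):
  for y in(-42.5,42.5):
    u=proj(s,p+R@[0,y,dz])[0];print(u);cv2.circle(im,tuple(int(i) for i in (u-[0,40])*6+3),4,col,-1)
cv2.imwrite("pics/g0.png",im)
E
```

```text
[[ 0.967  0.255  0.   ]
 [ 0.255 -0.967  0.   ]
 [ 0.    -0.    -1.   ]]
[ 59.03324566 117.93176054]
[ 17.81961108 122.81998492]
[ 57.16768551 112.64743636]
[ 15.5682294 117.3840568]
```

View pics/g0.png

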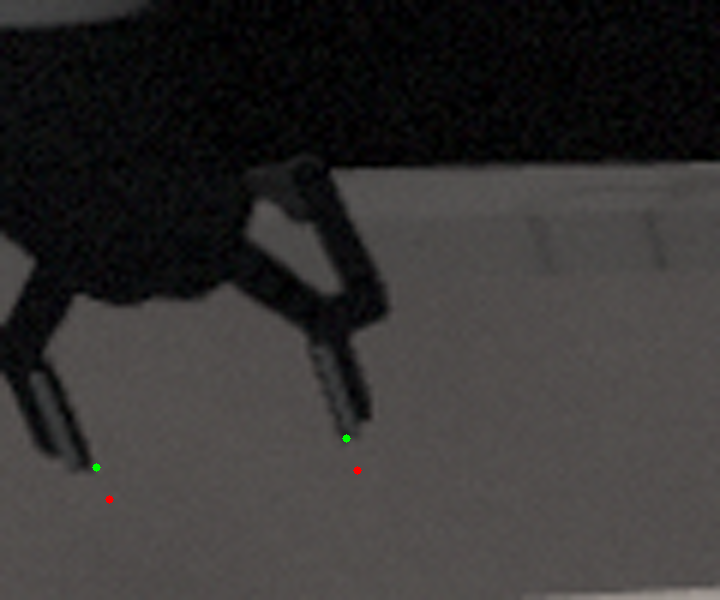

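```bash
cat >> h.py <<'E'
def pose():
    from rig import ctrl
    st=ctrl.sense();q=st["ee_rot"]
    return st,st["eef_pos"],Rn.from_quat([q[1],q[2],q[3],q[0]]).as_matrix()
def tgt(tilt,yaw):
    # tool x forward, z down at tilt=0 ; tilt>0: tool z swings toward forward. degrees
    R0=np.array([[1,0,0],[0,-1,0],[0,0,-1.]])
    return Rn.from_euler("z",yaw,degrees=True).as_matrix()@Rn.from_euler("y",-tilt,degrees=True).as_matrix()@R0
def go(p,R):
    st,p0,Rm=pose()
    rv=Rn.from_matrix(Rm.T@R).as_rotvec(); d=Rm.T@(np.array(p)-p0)/10
    open("log.txt","a").write(repr((st["joints"].tolist(),p0.tolist(),Rm.tolist()))+"\n")
    print("t",round(st["time_s"],2),"p",p0.round(1),"F",st["force"].round(1),"g",round(st["grip_width"],3),"j",st["joints"].round(2))
    print("ROW",rv.round(3).tolist(),d.round(2).tolist())
E
python3 -c "
from h import *
print(tgt(30,0))
go([590,323,150],tgt(0,0))"
```

```text
[[ 0.8660254  0.         0.5      ]
 [ 0.        -1.         0.       ]
 [ 0.5        0.        -0.8660254]]
t 0.45 p [ 133.8 -507.6  231.2] F [ 0.2  0.2 -0.7] g 1.003 j [-1.54  0.31  1.5   0.    1.33 -0.22]
ROW [-0.0, -0.0, 0.258] [65.28, -68.69, 8.14]
```

move_arm([
  [0,0,0.258,65.3,-68.7,8.1,1],
  [0,0,0.258,65.3,-68.7,8.1,1],
  [0,0,0.258,65.3,-68.7,8.1,1],
  [0,0,0.258,65.3,-68.7,8.1,1],
  [0,0,0.258,65.3,-68.7,8.1,1],
], grip_force=40)

```text
time_s: 0.87
eef_pos: [234.2, -323.9, 213.4]
ee_rot: [0.0, 1.0, -0.0, 0.0]
force: [0.7, 0.0, 0.4]
grip_width: 1.004
```

```bash
python3 -c "
from h import *
go([590,323,150],tgt(0,0))"
```

```text
t 0.87 p [ 234.2 -323.9  213.4] F [0.7 0.  0.4] g 1.004 j [-1.24  0.05  1.87  0.    1.23  0.33]
ROW [0.0, -0.0, -0.001] [35.52, -64.73, 6.34]
```

move_arm([
  [0,0,0,35.6,-64.6,6.3,1],
  [0,0,0,35.6,-64.6,6.3,1],
  [0,0,0,35.6,-64.6,6.3,1],
  [0,0,0,35.6,-64.6,6.3,1],
  [0,0,0,35.6,-64.6,6.3,1],
])

```text
time_s: 1.28
eef_pos: [334.5, -142.1, 196.0]
ee_rot: [0.0, 1.0, -0.001, 0.001]
force: [1.6, -1.4, 0.1]
grip_width: 0.999
```

```bash
python3 -c "
from h import *
go([590,323.3,150],tgt(0,0))"
```

```text
t 1.28 p [ 334.5 -142.1  196. ] F [ 1.6 -1.4  0.1] g 0.999 j [-0.73 -0.02  1.98  0.    1.17  0.84]
ROW [0.001, -0.001, -0.001] [25.48, -46.58, 4.59]
```

move_arm([
  [0,0,0,25.5,-46.6,4.6,1],
  [0,0,0,25.5,-46.6,4.6,1],
  [0,0,0,25.5,-46.6,4.6,1],
  [0,0,0,25.5,-46.6,4.6,1],
  [0,0,0,25.5,-46.6,4.6,1],
])

```text
time_s: 1.7
eef_pos: [434.4, 40.3, 178.0]
ee_rot: [0.001, 1.0, -0.001, 0.001]
force: [-0.1, -1.2, 0.7]
grip_width: 1.002
```

```bash
python3 -c "
from h import *
go([590,323.3,150],tgt(0,0))"
```

```text
t 1.7 p [434.4  40.3 178. ] F [-0.1 -1.2  0.7] g 1.002 j [-0.18  0.17  1.83 -0.    1.14  1.4 ]
ROW [0.001, -0.002, -0.001] [15.52, -28.32, 2.79]
```

move_arm([
  [0,0,0,15.5,-28.3,2.8,1],
  [0,0,0,15.5,-28.3,2.8,1],
  [0,0,0,15.5,-28.3,2.8,1],
  [0,0,0,15.5,-28.3,2.8,1],
  [0,0,0,15.5,-28.3,2.8,1],
])

```text
time_s: 2.12
eef_pos: [533.9, 222.4, 159.8]
ee_rot: [0.001, 1.0, -0.0, 0.001]
force: [0.5, -1.7, 1.6]
grip_width: 1.001
```

```bash
python3 -c "
from h import *
go([590,323.3,60],tgt(0,0))"
```

```text
t 2.12 p [533.9 222.4 159.8] F [ 0.5 -1.7  1.6] g 1.001 j [ 0.19  0.49  1.43 -0.    1.22  1.76]
ROW [0.001, -0.002, -0.001] [5.58, -10.11, 9.98]
```

move_arm([
  [0,-0.002,0,5.6,-10.1,1,1],
  [0,-0.002,0,5.6,-10.1,1,1],
  [0,-0.002,0,5.6,-10.1,1,1],
  [0,-0.002,0,5.6,-10.1,10,0.9],
  [0,-0.002,0,5.6,-10.1,10,0.88],
])

```text
time_s: 2.53
eef_pos: [591.8, 325.5, 66.9]
ee_rot: [-0.0, 1.0, 0.001, 0.003]
force: [1.0, -1.2, -1.0]
grip_width: 0.875
```

```bash
python3 - <<'E'
from h import *
from rig import capture
go([590,323.3,20],tgt(0,0))
s=capture("scene")
im=cv2.resize(s["frame"][180:300,350:490,::-1],None,fx=5,fy=5,interpolation=cv2.INTER_CUBIC);cv2.imwrite("pics/g1.png",im)
E
```

```text
t 2.53 p [591.8 325.5  66.9] F [ 1.  -1.2 -1. ] g 0.875 j [ 0.33  0.79  1.17 -0.    1.17  1.9 ]
ROW [-0.001, -0.006, 0.002] [-0.21, 0.22, 4.68]
```

View pics/g1.png

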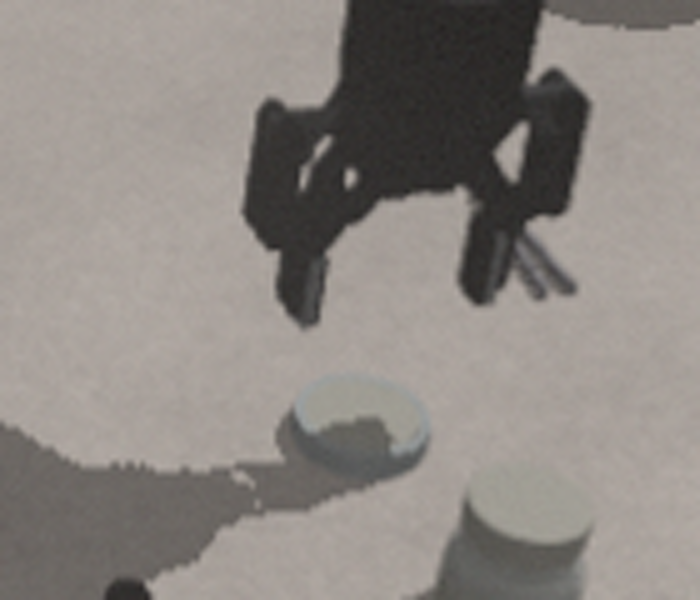

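The open gripper straddles the disc at about (360,420) in the crop, with the fingers clear. I'll descend.

move_arm([
  [0,-0.006,0,-0.2,0.2,2.5,0.88],
  [0,-0.006,0,-0.2,0.2,4.5,0.88],
  [0,-0.006,0,-0.2,0.2,6.0,0.88],
  [0,-0.006,0,-0.2,0.2,6.4,0.88],
  [0,-0.006,0,-0.2,0.2,6.4,0.88],
])

```text
time_s: 3.0
eef_pos: [583.7, 320.2, -7.8]
ee_rot: [0.003, 1.0, 0.0, -0.009]
force: [0.2, 0.4, 0.8]
grip_width: 0.883
```

```bash
python3 - <<'E'
from h import *
go([590,323.3,-2],tgt(0,0))
E
```

```text
t 3.0 p [583.7 320.2  -7.8] F [0.2 0.4 0.8] g 0.883 j [0.33 0.88 1.22 0.   1.06 1.9 ]
ROW [0.005, 0.019, 0.0] [0.62, -0.31, -0.59]
```

move_arm([
  [0.005,0.015,0,0.6,-0.3,-0.6,0.88],
  [0.005,0.015,0,0.6,-0.3,-0.6,0.88],
  [0.005,0.015,0,0.6,-0.3,-0.6,0.88],
])

```text
time_s: 3.25
eef_pos: [590.6, 323.4, -0.3]
ee_rot: [-0.0, 1.0, 0.0, -0.001]
force: [-0.1, 0.4, -0.4]
grip_width: 0.883
```

```bash
python3 - <<'E'
from h import *
go([590,323.3,-2],tgt(0,0))
E
```

```text
t 3.25 p [ 5.906e+02  3.234e+02 -3.000e-01] F [-0.1  0.4 -0.4] g 0.883 j [0.33 0.87 1.21 0.   1.06 1.9 ]
ROW [-0.0, 0.001, 0.0] [-0.06, 0.01, 0.17]
```

Close on the disc.

move_arm([
  [0,0,0,-0.05,0,0.1,0.8],
  [0,0,0,-0.05,0,0.1,0.76],
  [0,0,0,-0.05,0,0.1,0.6],
  [0,0,0,-0.05,0,0.1,0.5],
  [0,0,0,-0.05,0,0.1,0.5],
], grip_force=40)

```text
time_s: 3.67
eef_pos: [590.4, 323.7, -0.5]
ee_rot: [-0.0, 1.0, 0.0, -0.0]
force: [-2.1, -0.4, 5.1]
grip_width: 0.702
```

```bash
python3 - <<'E'
from h import *
from rig import capture
go([590,323.3,60],tgt(0,0))
s=capture("scene")
im=cv2.resize(s["frame"][200:300,360:480,::-1],None,fx=6,fy=6,interpolation=cv2.INTER_CUBIC);cv2.imwrite("pics/g2.png",im)
E
```

```text
t 3.67 p [ 5.904e+02  3.237e+02 -5.000e-01] F [-2.1 -0.4  5.1] g 0.702 j [0.33 0.87 1.21 0.   1.06 1.9 ]
ROW [-0.001, 0.001, 0.0] [-0.04, 0.03, -6.05]
```

View pics/g2.png

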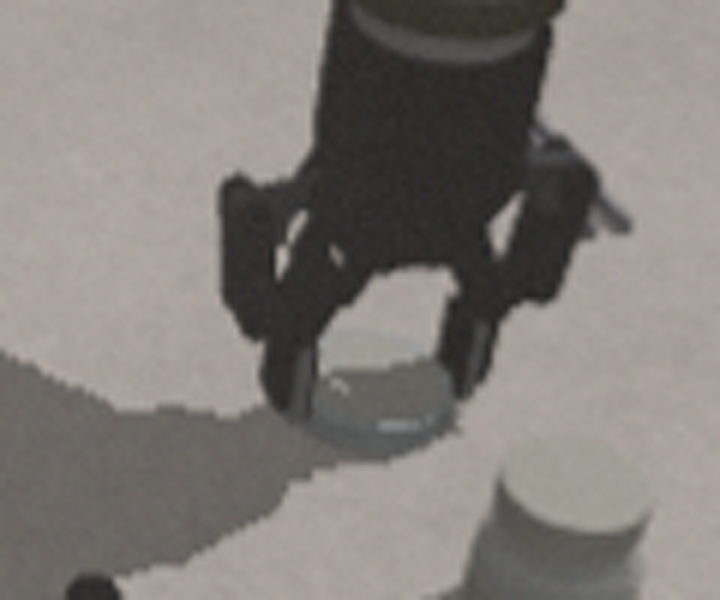

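move_arm([
  [0,0,0,0,0,-1,0.5],
  [0,0,0,0,0,-3,0.5],
  [0,0,0,0,0,-6,0.5],
  [0,0,0,0,0,-9,0.5],
  [0,0,0,0,0,-11,0.5],
])

```text
time_s: 4.13
eef_pos: [591.0, 323.7, 112.9]
ee_rot: [-0.001, 1.0, 0.0, 0.001]
force: [0.7, 0.1, -0.7]
grip_width: 0.705
```

```bash
python3 - <<'E'
from h import *
go([566.2,1.7,130],tgt(0,0))
E
```

```text
t 4.13 p [591.  323.7 112.9] F [ 0.7  0.1 -0.7] g 0.705 j [0.33 0.74 1.14 0.   1.26 1.9 ]
ROW [-0.002, -0.002, 0.0] [-2.48, 32.2, -1.76]
```

move_arm([
  [0,0,0,-0.3,2.5,-1.2,0.5],
  [0,0,0,-0.5,6,-1.5,0.5],
  [0,0,0,-0.8,10,-1.7,0.5],
  [0,0,0,-1.1,14,-1.7,0.5],
  [0,0,0,-1.4,18,-1.7,0.5],
])

```text
time_s: 4.55
eef_pos: [576.3, 142.1, 130.2]
ee_rot: [-0.001, 1.0, 0.0, 0.001]
force: [0.1, 0.2, -0.8]
grip_width: 0.707
```

move_arm([
  [0,0,0,-0.3,3.8,0,0.5],
  [0,0,0,-0.6,7.5,0,0.5],
  [0,0,0,-0.8,10.5,0,0.5],
  [0,0,0,-1,13,0,0.5],
  [0,0,0,-1.1,14,0,0.5],
])

```text
time_s: 4.97
eef_pos: [565.1, -1.0, 130.4]
ee_rot: [-0.0, 1.0, -0.001, 0.001]
force: [-0.5, -0.4, -0.7]
grip_width: 0.702
```

move_arm([
  [0,0,0,0,0,0,0.5],
  [0,0,0,0,0,0,0.5],
])

```text
time_s: 5.13
eef_pos: [565.1, -0.8, 130.7]
ee_rot: [-0.001, 1.0, -0.001, 0.001]
force: [0.5, -0.0, -0.6]
grip_width: 0.707
```

```bash
python3 - <<'E'
from h import *
from rig import capture
go([566.2,1.7,90],tgt(0,0))
s=capture("scene");t=capture("top")
im=cv2.resize(s["frame"][190:300,220:340,::-1],None,fx=5,fy=5,interpolation=cv2.INTER_CUBIC);cv2.imwrite("pics/g3.png",im)
im=cv2.resize(t["frame"][190:310,310:430,::-1],None,fx=5,fy=5,interpolation=cv2.INTER_CUBIC);cv2.imwrite("pics/g3t.png",im)
E
```

```text
t 5.13 p [565.1  -0.8 130.7] F [ 0.5 -0.  -0.6] g 0.707 j [-0.21  0.49  1.51  0.    1.14  1.36]
ROW [-0.001, -0.003, -0.003] [0.1, -0.25, 4.07]
```

View pics/g3.png

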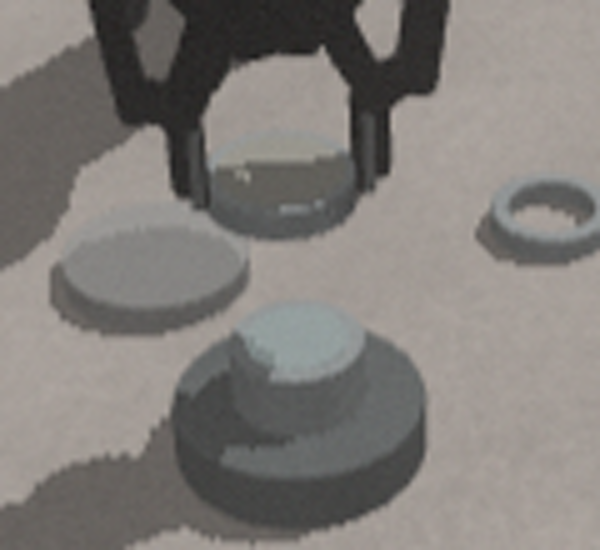

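View pics/g3t.png

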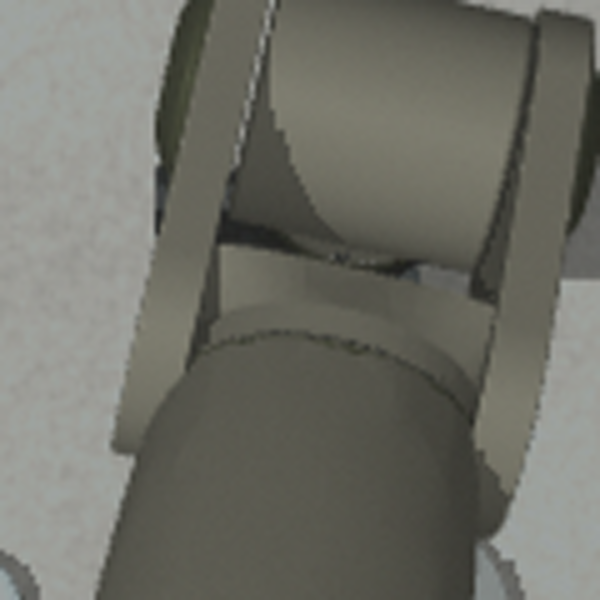

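The disc is held level above and behind the neck in the scene view, at about (282,190) in the crop; the arm hides it from the top camera. I'll check its x offset in the grip from its front lower rim.

```bash
python3 - <<'E'
from h import *
from rig import capture
s=capture("scene")
f=lambda u,v:(220+(u+.5)/5-.5,190+(v+.5)/5-.5)
o=-s["R"].T@s["t"]
for nm,uvs,z,r in(("disc bottom",[(282,239)],131.2,31),("disc top front",[(282,213)],145.2,31),("neck top",[(298,383)],60,29)):
  for uv in uvs:
    X=onz(s,f(*uv),z); d=(o-X)[:2]; d/=np.linalg.norm(d); print(nm,X.round(1),"centre",(X[:2]-r*d).round(1))
E
```

```text
disc bottom [590.5  -5.4 131.2] centre [559.7  -2.1]
disc top front [592.9  -5.1 145.2] centre [562.1  -1.8]
neck top [593.3  -2.4  60. ] centre [564.5   0.8]
```

move_arm([
  [0,-0.003,-0.003,0.2,-0.25,1,0.5],
  [0,-0.003,-0.003,0.2,-0.25,2.5,0.5],
  [0,-0.003,-0.003,0.2,-0.25,4,0.5],
  [0,-0.003,-0.003,0.2,-0.25,5,0.5],
  [0,-0.003,-0.003,0.2,-0.25,5.5,0.5],
])

```text
time_s: 5.7
eef_pos: [566.6, 3.9, 73.5]
ee_rot: [-0.001, 1.0, 0.002, -0.002]
force: [-0.0, -0.2, -1.3]
grip_width: 0.701
```

move_arm([
  [0,0,0,0,0,0.3,0.5],
  [0,0,0,0,0,0.5,0.5],
  [0,0,0,0,0,0.5,0.5],
])

```text
time_s: 5.95
eef_pos: [566.6, 4.1, 68.4]
ee_rot: [-0.001, 1.0, 0.002, -0.002]
force: [0.4, 0.4, -0.8]
grip_width: 0.703
```

```bash
python3 - <<'E'
from h import *
go([567.2,1.7,60.5],tgt(0,0))
E
```

```text
t 5.95 p [566.6   4.1  68.4] F [ 0.4  0.4 -0.8] g 0.703 j [-0.2   0.58  1.55  0.    1.01  1.37]
ROW [-0.002, 0.003, 0.004] [0.06, 0.24, 0.79]
```

move_arm([
  [-0.002,0.003,0.004,0.06,0.2,0.2,0.5],
  [-0.002,0.003,0.004,0.06,0.22,0.4,0.5],
  [-0.002,0.003,0.004,0.06,0.22,0.5,0.5],
  [-0.002,0.003,0.004,0.06,0.22,0.5,0.5],
])

```text
time_s: 6.28
eef_pos: [567.2, 1.8, 63.4]
ee_rot: [0.0, 1.0, -0.0, -0.0]
force: [0.6, -0.1, -1.8]
grip_width: 0.703
```

```bash
python3 - <<'E'
from h import *
go([567.2,1.7,60.5],tgt(0,0))
E
```

```text
t 6.28 p [567.2   1.8  63.4] F [ 0.6 -0.1 -1.8] g 0.703 j [-0.2   0.59  1.56 -0.    1.    1.37]
ROW [0.0, 0.0, -0.0] [0.0, 0.01, 0.29]
```

move_arm([
  [0,0,0,0,0,0.1,0.5],
  [0,0,0,0,0,0.2,0.5],
  [0,0,0,0,0,0.2,0.5],
])

```text
time_s: 6.53
eef_pos: [567.1, 1.8, 61.2]
ee_rot: [0.0, 1.0, -0.0, -0.0]
force: [0.1, -0.6, -1.0]
grip_width: 0.702
```

move_arm([
  [0,0,0,0,0,0.1,0.5],
  [0,0,0,0,0,0.1,0.5],
  [0,0,0,0,0,0.1,0.5],
])

```text
time_s: 6.78
eef_pos: [567.1, 1.9, 60.2]
ee_rot: [0.0, 1.0, -0.0, -0.0]
force: [-0.7, -0.1, -1.4]
grip_width: 0.704
```

move_arm([
  [0,0,0,0,0,0.07,0.5],
  [0,0,0,0,0,0.07,0.5],
])

```text
time_s: 6.95
eef_pos: [567.2, 1.9, 59.5]
ee_rot: [0.0, 1.0, -0.0, -0.0]
force: [0.1, -0.4, -0.6]
grip_width: 0.707
```

move_arm([
  [0,0,0,0,0,0.07,0.5],
  [0,0,0,0,0,0.07,0.5],
])

```text
time_s: 7.12
eef_pos: [567.2, 1.9, 59.4]
ee_rot: [0.0, 1.0, -0.0, -0.0]
force: [-2.9, 0.4, 6.4]
grip_width: 0.708
```

Contact (Fz up to 6.4 N at z 59.4). Release slowly.

move_arm([
  [0,0,0,0,0,-0.05,0.73],
  [0,0,0,0,0,-0.05,0.78],
  [0,0,0,0,0,-0.05,0.85],
  [0,0,0,0,0,-0.05,0.9],
  [0,0,0,0,0,-0.05,0.95],
])

```text
time_s: 7.53
eef_pos: [567.2, 1.8, 59.9]
ee_rot: [0.0, 1.0, -0.0, -0.0]
force: [-0.5, -0.2, 0.0]
grip_width: 0.953
```

```bash
python3 - <<'E'
from h import *
go([567.2,1.7,160],tgt(0,0))
E
```

```text
t 7.53 p [567.2   1.8  59.9] F [-0.5 -0.2  0. ] g 0.953 j [-0.2   0.59  1.56 -0.    0.99  1.37]
ROW [0.0, 0.0, -0.0] [-0.0, 0.02, -10.01]
```

move_arm([
  [0,0,0,0,0,-1,1],
  [0,0,0,0,0,-3.5,1],
  [0,0,0,0,0,-7,1],
  [0,0,0,0,0,-11,1],
  [0,0,0,0,0,-15,1],
])

```text
time_s: 7.95
eef_pos: [566.8, 2.0, 212.2]
ee_rot: [0.0, 1.0, -0.0, -0.0]
force: [1.5, 0.5, -0.2]
grip_width: 1.005
```

move_arm([
  [0,0,0,-0.8,3.8,-1,1],
  [0,0,0,-1.8,7.6,-2,1],
  [0,0,0,-2.5,11.5,-2,1],
  [0,0,0,-3,15.4,-2,1],
  [0,0,0,-3.5,19,-2,1],
])

```text
time_s: 8.37
eef_pos: [531.0, -190.0, 233.5]
ee_rot: [0.0, 1.0, -0.0, 0.0]
force: [0.5, 0.9, 0.5]
grip_width: 1.004
```

```bash
python3 - <<'E'
from h import *
from rig import capture
go([500,-300,230],tgt(0,0))
s=capture("scene");t=capture("top")
im=cv2.resize(s["frame"][215:315,220:340,::-1],None,fx=5,fy=5,interpolation=cv2.INTER_CUBIC)
im2=cv2.resize(t["frame"][200:300,330:410,::-1],None,fx=5,fy=5,interpolation=cv2.INTER_CUBIC);cv2.imwrite("pics/g4.png",np.hstack([im2,im])[:,:])
print(im.shape,im2.shape)
E
```

```text
t 8.37 p [ 531.  -190.   233.5] F [0.5 0.9 0.5] g 1.004 j [-0.55  0.4   1.37 -0.    1.37  1.02]
ROW [0.001, -0.001, -0.001] [-3.1, 11.0, 0.36]
(500, 600, 3) (500, 400, 3)
```

View pics/g4.png

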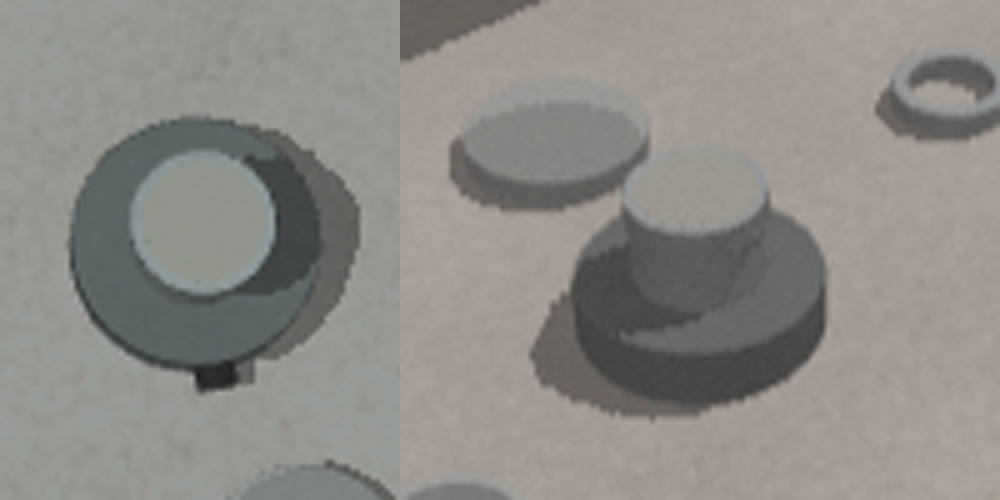

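The disc lies flat on the neck, with its centre near crop (203,223) in the top view and (696,191) in the scene view. I'll compare it with the lamp and fit the arm kinematics from the logged poses.

```bash
python3 - <<'E'
from h import *
from rig import capture
from scipy.optimize import least_squares
s=capture("scene");t=capture("top")
a=(330+204/5-.5,200+223.5/5-.5);b=(220+296/5-.5,215+192/5-.5)
X,e=tri(t,a,s,b);print("disc tri",X.round(1),e,onz(t,a,74).round(1),onz(s,b,74).round(1))
# lamp base circle: threshold top view
def fit(c,x0,y0,x1,y1,cond,z):
    im=cv2.medianBlur(c["frame"],3).astype(int)[y0:y1,x0:x1]
    m=cond(im).astype(np.uint8)*255
    cs=max(cv2.findContours(m,cv2.RETR_EXTERNAL,cv2.CHAIN_APPROX_NONE)[0],key=cv2.contourArea)
    P=np.array([onz(c,p+np.array([x0,y0]),z)[:2] for p in cs[:,0].astype(float)]).astype(np.float32)
    return cv2.fitEllipse(P),len(P)
print("disc top fit",fit(t,350,225,390,265,lambda q:q.sum(2)>340,74))
print("disc scene fit",fit(s,260,240,300,264,lambda q:q.sum(2)>380,74))
# kinematics
L=[eval(l) for l in open("log.txt")]
J=np.array([l[0] for l in L]);P=np.array([l[1] for l in L]);Rm=np.array([l[2] for l in L])
def fk(j,k):
    lat,h,a0,l2,l3,el,tl=k
    R=Rn.from_euler("z",j[0]).as_matrix()
    # radial plane: angle from vertical
    up=lambda th:np.array([np.sin(th),0,np.cos(th)])
    th2=j[1];th3=j[1]+j[2];th5=th3+j[4]
    # forearm along th3 , offset el perpendicular
    x=np.array([a0,lat,h])+l2*up(th2)+el*up(th3-np.pi/2)+l3*up(th3)+tl*up(th5)
    return R@x
r=least_squares(lambda k:np.concatenate([fk(j,k)-p for j,p in zip(J,P)]),[118,300,0,350,350,0,250],loss="soft_l1",x_scale=100)
print(r.x.round(1),np.abs(r.fun).max().round(1), np.linalg.matrix_rank(r.jac,tol=1))
print([ (np.array(j)).round(2).tolist() for j in J[-2:]])
E
```

```text
disc tri [566.8   1.3  74.4] [np.float64(0.41282426316159315), np.float64(0.41282426316158466)] [566.9   1.7  74. ] [566.2   1.   74. ]
disc top fit (((567.6290893554688, 2.4167470932006836), (59.406532287597656, 59.756534576416016), 140.78659057617188), 80)
disc scene fit (((553.7273559570312, 5.700625419616699), (79.97120666503906, 94.0940933227539), 168.82797241210938), 135)
[116.3 201.4   0.  438.9 397.5 -39.  255.4] 0.4 3
[[-0.2, 0.59, 1.56, -0.0, 0.99, 1.37], [-0.55, 0.4, 1.37, -0.0, 1.37, 1.02]]
```

Disc is centred to about 1 mm (567, 1.5 against the lamp's 566.4, 1.8). Next, the carrier: grip it with the tool vertical, jaws across its width, TCP target (539.8, −331.1, 102), yaw −3.75°.

```bash
python3 - <<'E'
from h import *
go([539.8,-331.1,190],tgt(0,-3.75))
E
```

```text
t 8.57 p [ 531.5 -188.5  232.8] F [ 0.1  0.2 -0. ] g 0.999 j [-0.55  0.4   1.37 -0.    1.37  1.02]
ROW [0.0, 0.0, 0.063] [0.86, 14.26, 4.28]
```

move_arm([
  [0,0,0.063,0.2,3,0.5,0.9],
  [0,0,0.063,0.4,7,1,0.8],
  [0,0,0.063,0.8,11,2,0.7],
  [0,0,0.063,0.8,13.5,3,0.65],
  [0,0,0.063,0.8,14.2,4,0.65],
])

```text
time_s: 8.98
eef_pos: [539.2, -332.7, 192.1]
ee_rot: [0.0, 0.999, -0.033, -0.0]
force: [-0.3, 0.4, 0.6]
grip_width: 0.651
```

move_arm([
  [0,0,0,0,0,0,0.65],
  [0,0,0,0,0,0,0.65],
])

```text
time_s: 9.15
eef_pos: [539.5, -331.3, 191.9]
ee_rot: [-0.0, 0.999, -0.033, -0.0]
force: [-1.1, -1.1, 0.5]
grip_width: 0.648
```

```bash
python3 - <<'E'
from h import *
go([539.8,-331.1,102],tgt(0,-3.75))
E
```

```text
t 9.15 p [ 539.5 -331.3  191.9] F [-1.1 -1.1  0.5] g 0.648 j [-0.74  0.58  1.2  -0.    1.36  0.9 ]
ROW [-0.0, 0.001, 0.0] [0.04, -0.02, 8.99]
```

move_arm([
  [0,0,0,0.04,0,2,0.65],
  [0,0,0,0.04,0,4,0.65],
  [0,0,0,0.04,0,6,0.65],
  [0,0,0,0.04,0,7.5,0.65],
  [0,0,0,0.04,0,8.5,0.65],
])

```text
time_s: 9.57
eef_pos: [540.3, -329.1, 106.6]
ee_rot: [-0.001, 1.0, -0.032, -0.001]
force: [0.5, 0.3, 0.4]
grip_width: 0.647
```

move_arm([
  [0,0,0,0,0,0.3,0.65],
  [0,0,0,0,0,0.3,0.65],
])

```text
time_s: 9.73
eef_pos: [540.8, -327.8, 104.0]
ee_rot: [-0.001, 1.0, -0.031, -0.001]
force: [-0.6, -0.3, 0.8]
grip_width: 0.654
```

```bash
python3 - <<'E'
from h import *
from rig import capture
go([539.8,-331.1,102],tgt(0,-3.75))
s=capture("scene")
im=cv2.resize(s["frame"][190:320,60:200,::-1],None,fx=5,fy=4.6,interpolation=cv2.INTER_CUBIC);cv2.imwrite("pics/g5.png",im[:600])
E
```

```text
t 9.73 p [ 540.8 -327.8  104. ] F [-0.6 -0.3  0.8] g 0.654 j [-0.73  0.66  1.3   0.    1.18  0.9 ]
ROW [-0.001, 0.001, 0.004] [-0.08, 0.34, 0.2]
```

View pics/g5.png

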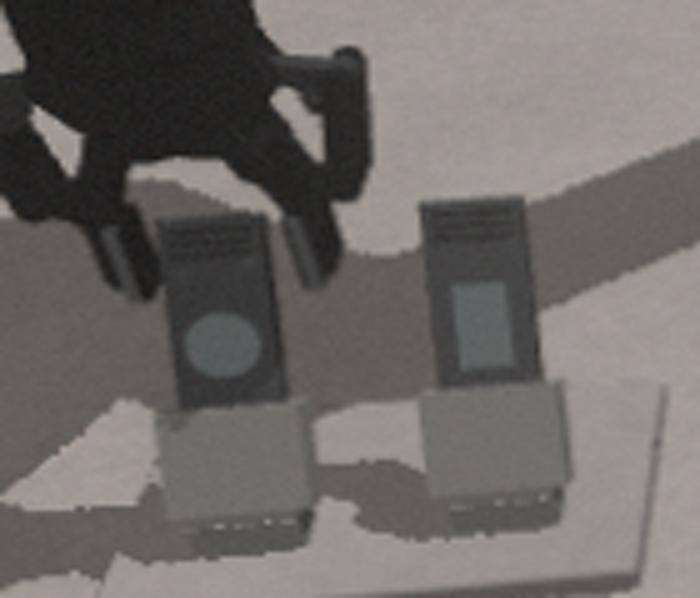

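The fingers straddle the round-window carrier at about crop (222,310), but sit 3 mm off in y. I'll correct that and then close.

move_arm([
  [0,0,0.003,-0.08,0.33,0.2,0.65],
  [0,0,0.003,-0.08,0.33,0.2,0.65],
  [0,0,0.003,-0.08,0.33,0.2,0.65],
], grip_force=30)

```text
time_s: 10.03
eef_pos: [540.1, -332.0, 103.4]
ee_rot: [0.0, 0.999, -0.033, 0.0]
force: [0.1, 0.5, 0.2]
grip_width: 0.649
```

```bash
python3 - <<'E'
from h import *
go([539.8,-331.1,102],tgt(0,-3.75))
E
```

```text
t 10.03 p [ 540.1 -332.   103.4] F [0.1 0.5 0.2] g 0.649 j [-0.74  0.66  1.3   0.    1.18  0.9 ]
ROW [0.0, -0.001, 0.0] [-0.04, -0.09, 0.14]
```

move_arm([
  [0,0,0,0,-0.08,0.1,0.55],
  [0,0,0,0,-0.08,0.1,0.5],
  [0,0,0,0,-0.08,0.1,0.46],
  [0,0,0,0,-0.08,0.1,0.42],
  [0,0,0,0,-0.08,0.1,0.3],
], grip_force=30)

```text
time_s: 10.45
eef_pos: [540.2, -331.2, 102.6]
ee_rot: [0.0, 0.999, -0.033, 0.0]
force: [-0.4, -0.4, 1.2]
grip_width: 0.439
```

move_arm([
  [0,0,0,0,0,0,0.25],
  [0,0,0,0,0,0,0.25],
], grip_force=60)

```text
time_s: 10.62
eef_pos: [540.2, -331.3, 102.7]
ee_rot: [0.0, 0.999, -0.033, 0.0]
force: [-0.6, 0.1, 2.5]
grip_width: 0.435
```

```bash
python3 - <<'E'
from h import *
from rig import capture
st,p,R=pose();a=np.array([-.499,.0327,.866])
go(p+a*100,R)
s=capture("scene")
im=cv2.resize(s["frame"][190:320,60:200,::-1],None,fx=5,fy=4.6,interpolation=cv2.INTER_CUBIC);cv2.imwrite("pics/g6.png",im[:600])
E
```

```text
t 10.62 p [ 540.2 -331.3  102.7] F [-0.6  0.1  2.5] g 0.435 j [-0.73  0.66  1.3   0.    1.18  0.9 ]
ROW [0.0, 0.0, 0.0] [-4.99, 0.0, -8.66]
```

View pics/g6.png

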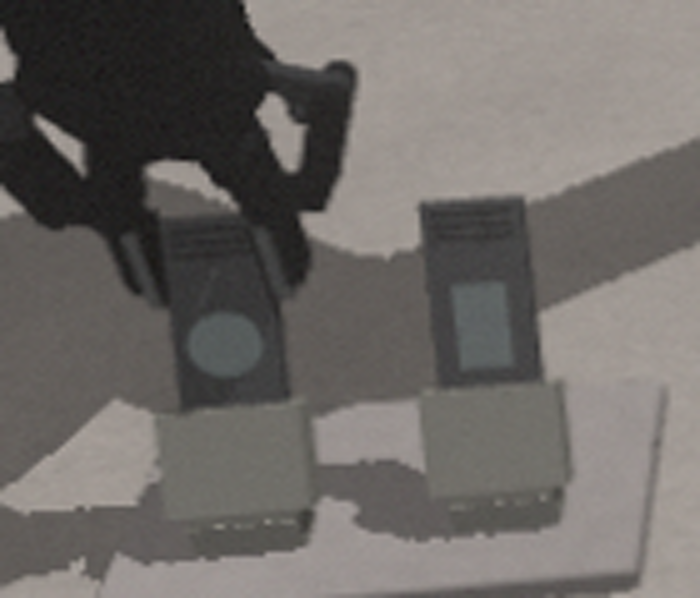

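Gripped at 37 mm. Draw it out along its axis.

move_arm([
  [0,0,0,-0.3,0,-0.5,0.25],
  [0,0,0,-0.7,0,-1.2,0.25],
  [0,0,0,-1.2,0,-2.1,0.25],
  [0,0,0,-1.7,0,-2.95,0.25],
  [0,0,0,-2.2,0,-3.8,0.25],
], grip_force=70)

```text
time_s: 11.08
eef_pos: [517.5, -329.8, 141.9]
ee_rot: [0.0, 0.999, -0.033, 0.0]
force: [1.3, 0.8, -1.1]
grip_width: 0.43
```

```bash
python3 - <<'E'
from h import *
a=np.array([-.499,.0327,.866])
go(np.array([540.2,-331.3,102.7])+a*110,tgt(0,-3.75))
E
```

```text
t 11.08 p [ 517.5 -329.8  141.9] F [ 1.3  0.8 -1.1] g 0.43 j [-0.76  0.58  1.33 -0.    1.23  0.88]
ROW [0.001, -0.001, 0.0] [-3.22, 0.0, -5.61]
```

move_arm([
  [0,0,0,-0.6,0,-1.05,0.25],
  [0,0,0,-1.3,0,-2.3,0.25],
  [0,0,0,-2.1,0,-3.7,0.25],
  [0,0,0,-3,0,-5.2,0.25],
  [0,0,0,-3.3,0,-7,0.25],
])

```text
time_s: 11.5
eef_pos: [482.8, -327.4, 213.1]
ee_rot: [0.0, 0.999, -0.033, -0.0]
force: [0.2, -0.2, -0.7]
grip_width: 0.431
```

```bash
python3 - <<'E'
from h import *
from rig import capture
go([500,-300,300],tgt(30,-3.75))
s=capture("scene")
cv2.imwrite("pics/g7.png",cv2.resize(s["frame"][120:320,20:260,::-1],None,fx=3,fy=3))
E
```

```text
t 11.5 p [ 482.8 -327.4  213.1] F [ 0.2 -0.2 -0.7] g 0.431 j [-0.8   0.46  1.34 -0.    1.35  0.84]
ROW [0.0, 0.524, -0.0] [1.53, -2.84, -8.69]
```

View pics/g7.png

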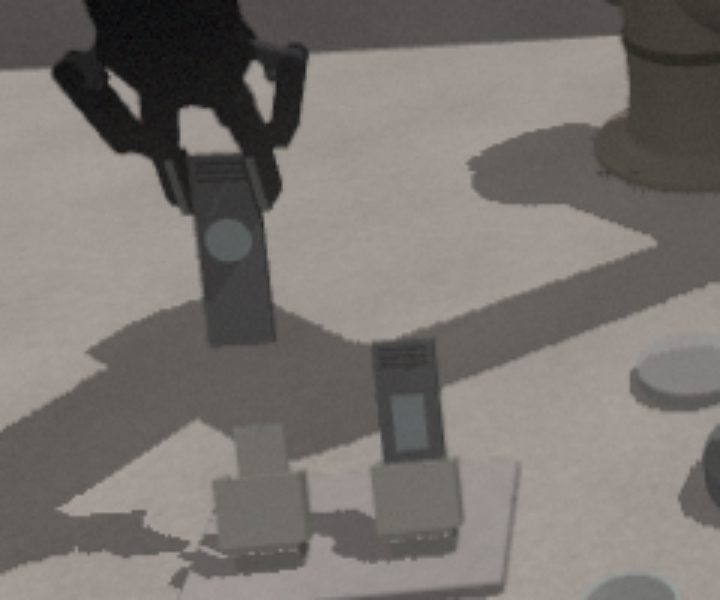

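The carrier is clear of the rack (crop (235,250)), the other one is undisturbed. I'll start tilting and watch which way j4 goes.

move_arm([
  [0,0.08,0,0,0,-2,0.25],
  [0,0.18,0,0,0,-4,0.25],
  [0,0.28,0,0,0,-6,0.25],
  [0,0.38,0,0,0,-7,0.25],
  [0,0.45,0,0,0,-7,0.25],
])

```text
time_s: 11.97
eef_pos: [483.1, -328.5, 290.7]
ee_rot: [0.012, 0.973, -0.031, 0.229]
force: [0.7, -0.6, -0.5]
grip_width: 0.432
```

```bash
python3 - <<'E'
from h import *
go([500,-300,280],tgt(30,0))
E
```

```text
t 11.97 p [ 483.1 -328.5  290.7] F [ 0.7 -0.6 -0.5] g 0.432 j [-0.95  0.21  1.55  0.39  1.11  0.56]
ROW [0.04, 0.062, -0.055] [0.88, -2.96, 1.6]
```

```bash
cat > kin.py <<'E'
from h import *
from scipy.optimize import least_squares
def fkR(j,c6):
    # base yaw, pitch j2+j3, roll sgn*j4, pitch j5, roll j6 ; link frame z along link
    E=Rn.from_euler
    return (E("z",j[0])*E("y",j[1]+j[2])*E("z",c6[0]*j[3])*E("y",j[4])*E("z",c6[1]*j[5]+c6[2])).as_matrix()
def fk(j,k):
    lat,h,a0,l2,l3,el,tl=k
    up=lambda th:np.array([np.sin(th),0,np.cos(th)])
    x=np.array([a0,lat,h])+l2*up(j[1])+el*up(j[1]+j[2]-np.pi/2)+l3*up(j[1]+j[2])
    R=fkR(j,(C4,C6,C0));
    return Rn.from_euler("z",j[0]).as_matrix()@x+tl*R[:,2],R
C4,C6,C0=1,1,0
def load():
    L=[eval(l) for l in open("log.txt")]
    return [np.array([l[i] for l in L]) for i in range(3)]
E
python3 - <<'E'
import kin;from kin import *
J,P,R=load()
for s4 in(1,-1):
  for s6 in(1,-1):
    rs=[ (fkR(j,(s4,s6,0)).T@Q) for j,Q in zip(J,R)]
    c=[np.arctan2(m[1,0],m[0,0]) for m in rs]
    print(s4,s6,np.round(c[-4:],3),np.round([m[2,2] for m in rs[-2:]],4))
E
```

```text
1 1 [1.571 1.571 1.571 1.571] [1. 1.]
1 -1 [-2.91  -2.956 -3.031  2.683] [1. 1.]
-1 1 [1.571 1.571 1.57  2.066] [1.     0.7693]
-1 -1 [-2.91  -2.956 -3.032 -3.105] [1.     0.7693]
```

```bash
sed -i 's/^C4,C6,C0=.*/C4,C6,C0=1,1,np.pi\/2/' kin.py; cat >> kin.py <<'E'
LO=np.array([-2.94,-.97,.19,-1.23,.02,-2.88]);HI=np.array([2.94,2.17,2.56,4.37,3.11,2.88])
def fitk():
    J,P,R=load()
    r=least_squares(lambda k:np.concatenate([fk(j,k)[0]-p for j,p in zip(J,P)]),[118,300,0,420,400,0,250],loss="soft_l1",x_scale=100)
    return r.x,np.abs(r.fun).max()
def ik(p,R,k,j0):
    def f(j):
        x,Q=fk(j,k); return np.concatenate([(x-p)/100,Rn.from_matrix(Q.T@R).as_rotvec()])
    r=least_squares(f,np.clip(j0,LO+.01,HI-.01),bounds=(LO,HI)); return r.x,np.abs(r.fun).max()
E
python3 - <<'E'
from kin import *
k,e=fitk();print(k.round(1),e.round(2))
J,P,R=load();j0=J[-1]
win=np.array([567,1.6,154.])
for az in(0,30,45,60,75,90):
    Rt=tgt(60,az); d=np.array([np.cos(np.radians(az)),np.sin(np.radians(az)),0])
    g=win-36*d; tcp=g+18.7*Rt[:,2]
    print(az,tcp.round(0),*[ (x.round(2).tolist(),round(er,3)) for x,er in[ik(tcp,Rt,k,j0)]])
E
```

```text
[116.3 201.3  -0.  438.9 397.5 -39.  255.3] 0.0
0 [547.   2. 145.] ([-0.36, 0.27, 2.28, 2.49, 0.52, -1.17], np.float64(0.0))
30 [550.  -8. 145.] ([-0.63, 0.35, 2.14, 1.54, 0.92, -0.8], np.float64(0.0))
45 [553. -12. 145.] ([-0.68, 0.44, 2.0, 1.28, 1.11, -0.76], np.float64(0.0))
60 [557. -16. 145.] ([-0.67, 0.53, 1.82, 1.09, 1.31, -0.75], np.float64(0.0))
75 [562. -18. 145.] ([-0.64, 0.63, 1.62, 0.94, 1.5, -0.77], np.float64(0.0))
90 [567. -18. 145.] ([-0.59, 0.74, 1.42, 0.81, 1.69, -0.8], np.float64(0.0))
```

```bash
python3 - <<'E'
from h import *
go([557,-16,230],tgt(60,60))
E
```

```text
t 11.97 p [ 483.1 -328.5  290.7] F [ 0.7 -0.6 -0.5] g 0.432 j [-0.95  0.21  1.55  0.39  1.11  0.56]
ROW [0.779, 0.528, -0.817] [2.16, -31.73, 7.52]
```

move_arm([
  [0.05,0.03,-0.05,0.1,-2,0,0.25],
  [0.1,0.07,-0.11,0.3,-4,0.3,0.25],
  [0.16,0.11,-0.17,0.5,-6.5,0.6,0.25],
  [0.22,0.15,-0.23,0.6,-9,1,0.25],
  [0.28,0.19,-0.29,0.8,-11.5,1.5,0.25],
])

```text
time_s: 12.38
eef_pos: [504.1, -213.6, 280.2]
ee_rot: [-0.088, 0.933, 0.144, 0.318]
force: [-0.4, -0.1, -0.6]
grip_width: 0.43
```

```bash
python3 - <<'E'
from h import *
go([557,-16,230],tgt(60,60))
E
```

```text
t 12.38 p [ 504.1 -213.6  280.2] F [-0.4 -0.1 -0.6] g 0.43 j [-0.92  0.16  1.71  0.71  1.2   0.1 ]
ROW [0.499, 0.335, -0.523] [5.08, -16.56, 11.98]
```

move_arm([
  [0.07,0.05,-0.07,0.7,-2.3,1.6,0.25],
  [0.14,0.1,-0.15,1.4,-4.7,3.3,0.25],
  [0.21,0.14,-0.22,2.2,-7,5,0.25],
  [0.28,0.19,-0.3,2.9,-9.5,6.8,0.25],
  [0.35,0.23,-0.37,3.6,-11.8,8.5,0.25],
])

```text
time_s: 12.8
eef_pos: [541.0, -71.5, 244.6]
ee_rot: [-0.204, 0.818, 0.356, 0.404]
force: [0.3, 0.3, -0.6]
grip_width: 0.433
```

```bash
python3 - <<'E'
from h import *
go([557,-16,220],tgt(60,60))
E
```

```text
t 12.8 p [541.  -71.5 244.6] F [ 0.3  0.3 -0.6] g 0.433 j [-0.76  0.29  1.78  0.98  1.33 -0.4 ]
ROW [0.144, 0.103, -0.15] [1.0, -2.37, 5.73]
```

move_arm([
  [0.05,0.03,-0.05,0.3,-0.8,2,0.25],
  [0.1,0.07,-0.1,0.6,-1.6,4,0.25],
  [0.144,0.1,-0.15,1,-2.4,5.7,0.25],
  [0.144,0.103,-0.15,1,-2.4,5.7,0.25],
  [0.144,0.103,-0.15,1,-2.4,5.7,0.25],
])

```text
time_s: 13.22
eef_pos: [556.4, -15.9, 220.0]
ee_rot: [-0.25, 0.75, 0.433, 0.433]
force: [-0.4, -0.7, 0.3]
grip_width: 0.429
```

```bash
python3 - <<'E'
from h import *
from rig import capture
go([557,-16,145],tgt(60,60))
s=capture("scene");t=capture("top")
cv2.imwrite("pics/g8.png",cv2.resize(s["frame"][170:310,200:360,::-1],None,fx=5,fy=4.28,interpolation=cv2.INTER_CUBIC))
cv2.imwrite("pics/g8s.png",cv2.resize(s["frame"][180:270,240:340,::-1],None,fx=6,fy=6,interpolation=cv2.INTER_CUBIC))
cv2.imwrite("pics/g8t.png",cv2.resize(t["frame"][190:290,310:430,::-1],None,fx=6,fy=6,interpolation=cv2.INTER_CUBIC))
E
```

```text
t 13.22 p [556.4 -15.9 220. ] F [-0.4 -0.7  0.3] g 0.429 j [-0.67  0.4   1.77  1.05  1.39 -0.59]
ROW [-0.0, 0.001, -0.001] [-6.48, 0.07, 3.77]
```

View pics/g8s.png

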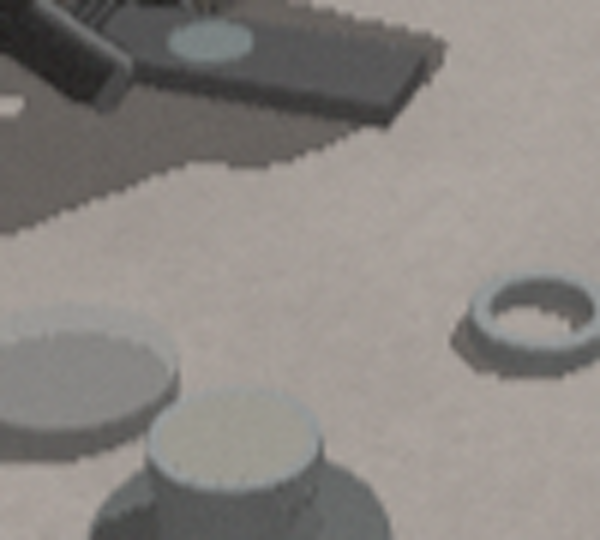

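View pics/g8t.png

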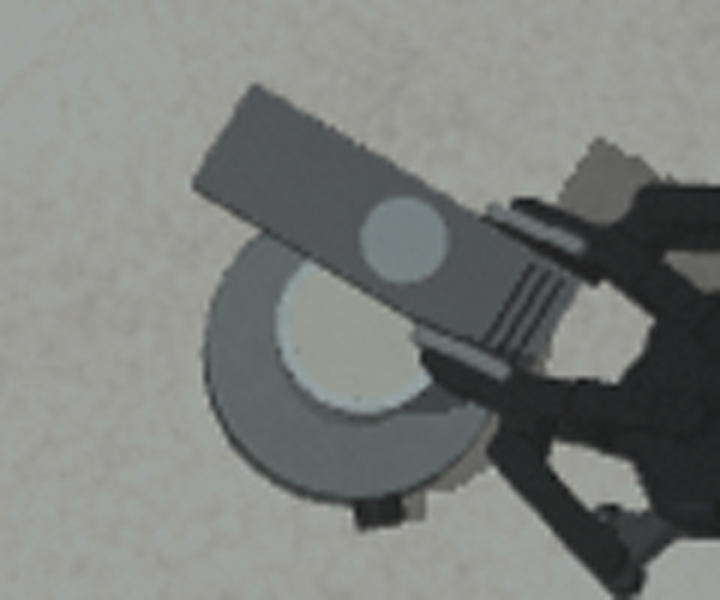

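The carrier is held near level with the round window visible in both views (top crop (405,240), scene crop (212,42)). Lower it to final height and measure there.

move_arm([
  [0,0,0,-1.3,0,0.75,0.25],
  [0,0,0,-3,0,1.7,0.25],
  [0,0,0,-4.6,0,2.7,0.25],
  [0,0,0,-5.8,0,3.4,0.25],
  [0,0,0,-6.4,0,3.75,0.25],
])

```text
time_s: 13.73
eef_pos: [556.5, -17.2, 146.0]
ee_rot: [-0.249, 0.751, 0.432, 0.433]
force: [-0.1, 0.2, -1.3]
grip_width: 0.433
```

move_arm([
  [0,0,0,0,0,0,0.25],
  [0,0,0,0,0,0,0.25],
  [0,0,0,0,0,0,0.25],
])

```text
time_s: 13.98
eef_pos: [556.8, -17.7, 147.1]
ee_rot: [-0.248, 0.751, 0.432, 0.433]
force: [-0.6, 0.9, 0.4]
grip_width: 0.432
```

```bash
python3 - <<'E'
from h import *
from rig import capture
go([557,-16,145],tgt(60,60))
s=capture("scene");t=capture("top")
cv2.imwrite("pics/g9s.png",cv2.resize(s["frame"][180:280,230:350,::-1],None,fx=6,fy=6,interpolation=cv2.INTER_CUBIC))
cv2.imwrite("pics/g9t.png",cv2.resize(t["frame"][190:290,310:430,::-1],None,fx=6,fy=6,interpolation=cv2.INTER_CUBIC))
E
```

```text
t 13.98 p [556.8 -17.7 147.1] F [-0.6  0.9  0.4] g 0.432 j [-0.68  0.53  1.82  1.09  1.31 -0.75]
ROW [0.005, 0.002, -0.0] [-0.1, -0.06, 0.24]
```

View pics/g9s.png

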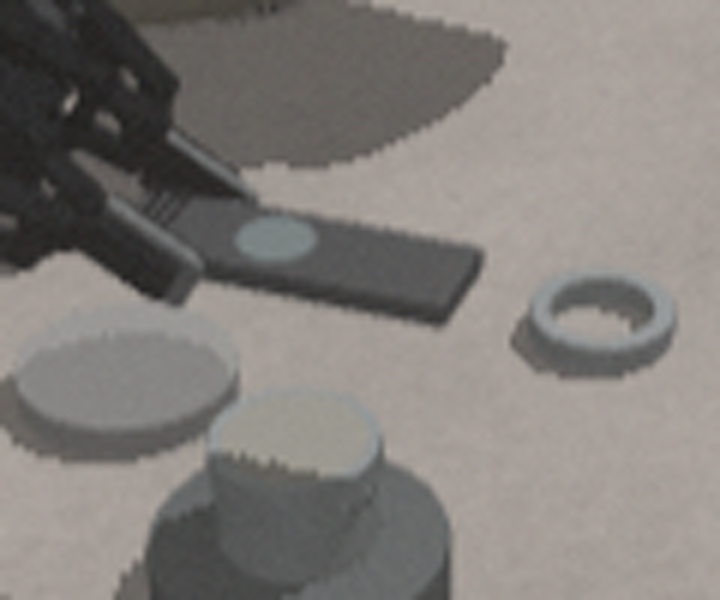

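View pics/g9t.png

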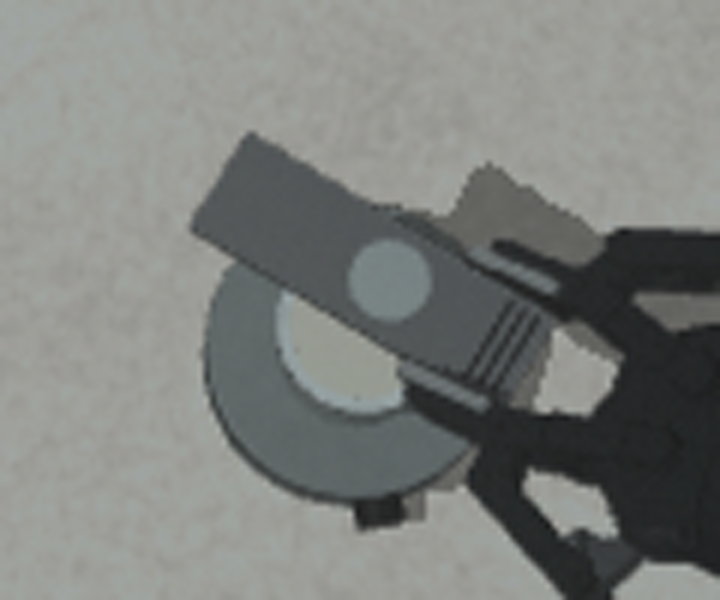

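```bash
python3 - <<'E'
from h import *
from rig import capture
s=capture("scene");t=capture("top")
T=lambda u,v:(310+(u+.5)/6-.5,190+(v+.5)/6-.5);S=lambda u,v:(230+(u+.5)/6-.5,180+(v+.5)/6-.5)
def cen(c,x0,y0,x1,y1,cond):
    im=cv2.medianBlur(c["frame"],3).astype(int)[y0:y1,x0:x1];m=cond(im).astype(np.uint8)
    n,l,st,ce=cv2.connectedComponentsWithStats(m);i=1+np.argmax(st[1:,4]);print("blob",st[i]);return ce[i]+[x0,y0]
f=s["frame"];print(f[220,276],f[215,262],f[228,300],t["frame"][236,375],t["frame"][236,360])
wt=cen(t,362,225,388,249,lambda q:q.sum(2)>320);ws=cen(s,266,212,286,226,lambda q:q.sum(2)>270)
print(wt,T(390,280),ws,S(277,239))
for n,a,b in(("A",T(250,131),S(440,305)),("B",T(192,230),S(484,250)),("win",T(390,280),S(277,239))):
    X,e=tri(t,a,s,b);print(n,X.round(1),np.round(e,1))
# nominal from tool pose: 30deg grip, grasp at s~102
st,p,R=pose();ax=R@np.array([-np.sin(np.pi/6),0,-np.cos(np.pi/6)]);print("axis(nominal)",ax.round(3),"plate n",(R@np.array([-np.cos(np.pi/6),0,np.sin(np.pi/6)])).round(3))
a=np.array([-.499,.0327,.866]);ct=np.array([530.8,-330.5,136.5]);R0=tgt(0,-3.75);rel=R0.T@(ct-54*a-np.array([540.2,-331.3,102.7]))
print("win centre nominal",(p+R@rel).round(1))
E
```

```text
[124 132 131] [87 86 86] [88 87 87] [120 130 131] [84 88 90]
blob [  6   5  13  13 141]
blob [  3   0  17  12 160]
[374.08510638 236.08510638] (374.5833333333333, 236.25) [276.9625  217.29375] (275.75, 219.41666666666666)
A [618.1  44.9 159.4] [1.1 1.1]
B [585.   64.8 156.8] [0.1 0.1]
win [568.9  -1.2 159.3] [0.4 0.4]
axis(nominal) [-0.503 -0.864  0.002] plate n [ 0.    -0.002 -1.   ]
win centre nominal [5.665e+02 1.000e-01 1.553e+02]
```

```bash
python3 - <<'E'
from h import *
from rig import capture
s=capture("scene")
im=s["frame"][208:238,262:315,::-1].astype(float)
im=np.clip((im-40)*1.6,0,255).astype(np.uint8)
im=cv2.resize(im,None,fx=15,fy=15,interpolation=cv2.INTER_CUBIC)
cv2.imwrite("pics/g10.png",im);print(im.shape)
E
```

```text
(450, 795, 3)
```

View pics/g10.png

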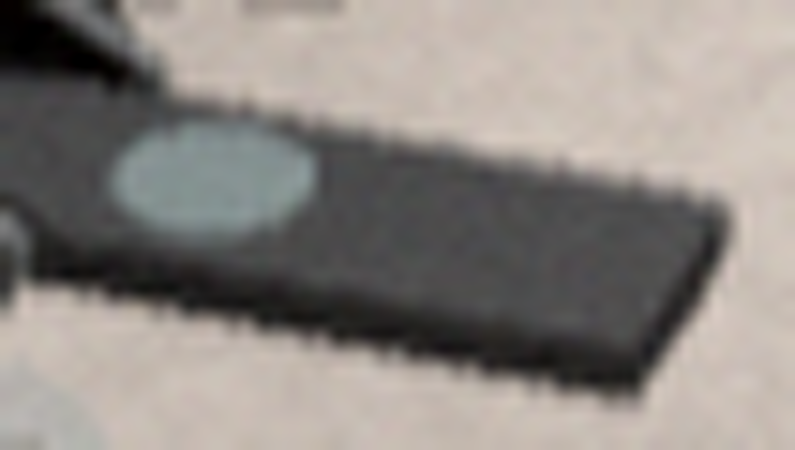

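```bash
python3 - <<'E'
from h import *
from rig import capture
s=capture("scene");t=capture("top")
def edge(c,p,q,thr=6):
    # subpixel edge points: for samples along p->q, max gradient across normal
    g=cv2.GaussianBlur(cv2.cvtColor(c["frame"],cv2.COLOR_RGB2GRAY),(3,3),0).astype(np.float32)
    p,q=np.array(p,float),np.array(q,float);d=(q-p)/np.linalg.norm(q-p);n=np.array([-d[1],d[0]])
    pts=[];off=np.arange(-3,3.01,.1)
    for f in np.linspace(0,1,60):
        b=p+(q-p)*f; xy=b+off[:,None]*n
        v=cv2.remap(g,xy[:,0].astype(np.float32)[None],xy[:,1].astype(np.float32)[None],cv2.INTER_LINEAR)[0]
        gr=np.abs(np.gradient(v)); pts.append(xy[np.argmax(gr)])
    pts=np.array(pts,np.float32);vx,vy,x0,y0=cv2.fitLine(pts,cv2.DIST_HUBER,0,.01,.01).ravel()
    u=np.array([vx,vy]);o=np.array([x0,y0]);L=np.linalg.norm(q-p)/2
    r=np.abs((pts-o)@np.array([-vy,vx]));
    return o-u*L,o+u*L,np.median(r)
def plane(c,e):
    o,d1=ray(c,e[0]);_,d2=ray(c,e[1]);n=np.cross(d1,d2);return n/np.linalg.norm(n)
Z=lambda u,v:(262+(u+.5)/15-.5,208+(v+.5)/15-.5);T=lambda u,v:(310+(u+.5)/6-.5,190+(v+.5)/6-.5)
sb=edge(s,Z(330,130),Z(690,197));sa=edge(s,Z(90,295),Z(600,388))
tb=edge(t,T(205,237),T(390,346));ta=edge(t,T(262,138),T(360,195))
for e in(sb,sa,tb,ta):print(np.round(e[0],1),np.round(e[1],1),"res",round(float(e[2]),2))
for n1,e1 in(("sb",sb),("sa",sa)):
  for n2,e2 in(("tb",tb),("ta",ta)):
    d=np.cross(plane(s,e1),plane(t,e2));d/=np.linalg.norm(d);d*=np.sign(d[1]);print(n1,n2,d.round(3),"pitch deg",np.degrees(np.arcsin(d[2])).round(2),"az",np.degrees(np.arctan2(d[1],d[0])).round(1))
for n,a,b in(("A",T(250,131),Z(638,352)),("B",T(192,230),Z(724,201)),("win",T(389.5,279.5),Z(216,178))):
    X,e=tri(t,a,s,b);print(n,X.round(1),np.round(e,1))
E
```

```text
[283.6 215.9] [307.6 220.5] res 0.21
[267.5 227.1] [301.5 233.8] res 0.2
[339.9 227.9] [370.6 246.4] res 0.13
[353.1 212.8] [369.3 222.6] res 0.13
sb tb [ 0.509  0.861 -0.005] pitch deg -0.27 az 59.4
sb ta [ 0.512  0.859 -0.002] pitch deg -0.13 az 59.2
sa tb [ 0.508  0.861 -0.001] pitch deg -0.03 az 59.5
sa ta [0.511 0.86  0.002] pitch deg 0.12 az 59.3
A [618.6  46.  158.2] [0. 0.]
B [584.8  64.3 157.5] [0.3 0.3]
win [569.1  -0.9 159.4] [0.4 0.4]
```

Edge directions in both views put the carrier within 0.3° of level, with window centre at (569, −1, 155). The diffuser is at (567, 1.5), so a small correction is needed.

```bash
python3 - <<'E'
from h import *
st,p,R=pose();print(p)
go(np.array([556.8,-17.7,147.1])+[-1.7,2.6,-0.5],tgt(60,60))
E
```

```text
[556.51776698 -17.17677749 146.22276005]
t 14.33 p [556.5 -17.2 146.2] F [-0.  -0.4 -0.2] g 0.43 j [-0.68  0.53  1.82  1.09  1.31 -0.75]
ROW [0.003, 0.002, -0.001] [0.09, -0.23, 0.07]
```

```bash
python3 - <<'E'
from h import *
go(np.array([554.8,-14.8,146]),tgt(60,60))
E
```

```text
t 14.33 p [556.5 -17.2 146.2] F [-0.  -0.4 -0.2] g 0.43 j [-0.68  0.53  1.82  1.09  1.31 -0.75]
ROW [0.003, 0.002, -0.001] [0.04, -0.27, 0.11]
```

move_arm([
  [0.003,0.002,-0.001,0.04,-0.27,0.11,0.25],
  [0.003,0.002,-0.001,0.04,-0.27,0.11,0.25],
  [0.003,0.002,-0.001,0.04,-0.27,0.11,0.25],
  [0.003,0.002,-0.001,0.04,-0.27,0.11,0.25],
  [0.003,0.002,-0.001,0.04,-0.27,0.11,0.25],
])

```text
time_s: 14.75
eef_pos: [554.8, -14.8, 146.0]
ee_rot: [-0.25, 0.75, 0.433, 0.433]
force: [-0.1, 0.2, 0.0]
grip_width: 0.433
```

```bash
python3 - <<'E'
from h import *
from rig import capture
go(np.array([554.8,-14.8,146]),tgt(60,60))
s=capture("scene");t=capture("top")
im=s["frame"][200:265,240:320,::-1];im=np.clip((im.astype(float)-40)*1.6,0,255).astype(np.uint8)
cv2.imwrite("pics/g11s.png",cv2.resize(im,None,fx=9,fy=9,interpolation=cv2.INTER_CUBIC))
cv2.imwrite("pics/g11t.png",cv2.resize(t["frame"][205:270,330:410,::-1],None,fx=9,fy=9,interpolation=cv2.INTER_CUBIC))
cv2.imwrite("pics/g11.png",s["frame"][:,:,::-1])
E
```

```text
t 14.75 p [554.8 -14.8 146. ] F [-0.1  0.2  0. ] g 0.433 j [-0.67  0.53  1.82  1.09  1.31 -0.76]
ROW [0.0, -0.0, -0.0] [0.0, 0.0, 0.0]
```

View pics/g11s.png

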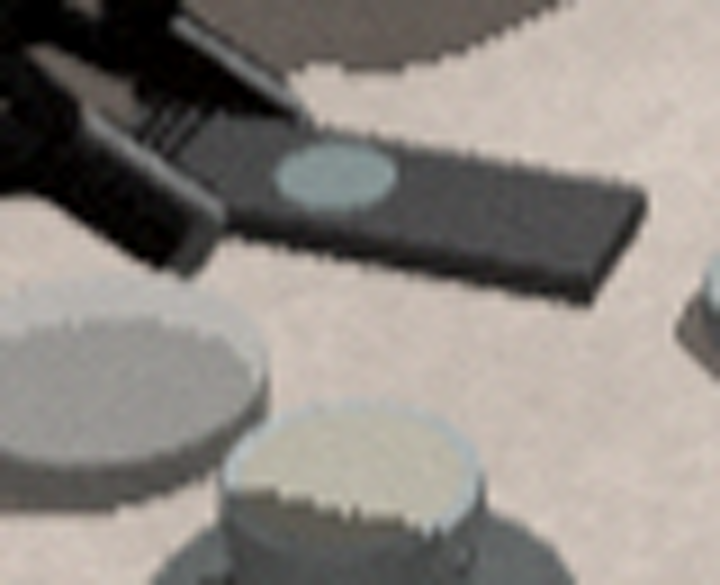

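View pics/g11t.png

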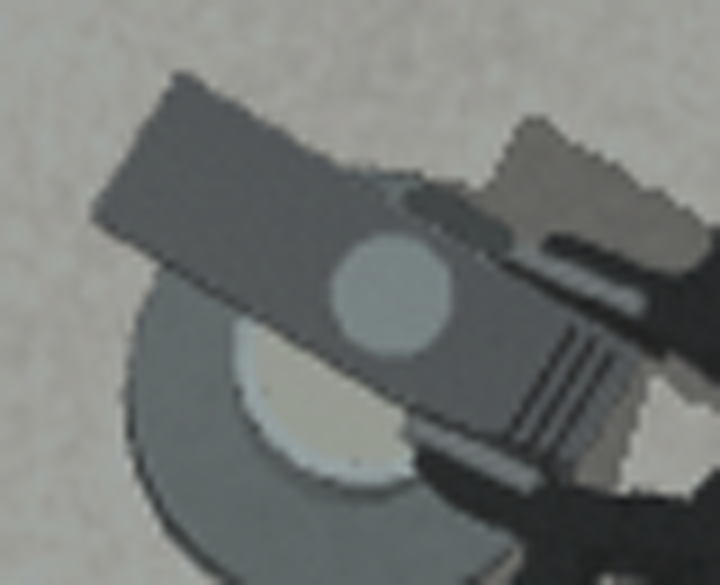

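View pics/g11.png

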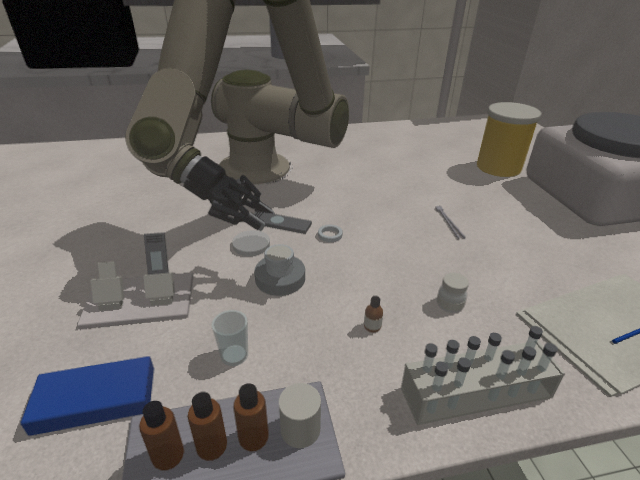

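```bash
python3 - <<'E'
from h import *
from rig import capture
s=capture("scene");t=capture("top")
S=lambda u,v:(240+(u+.5)/9-.5,200+(v+.5)/9-.5);T=lambda u,v:(330+(u+.5)/9-.5,205+(v+.5)/9-.5)
for n,a,b in(("A",T(180,70),S(588,277)),("B",T(93,213),S(645,190)),("win",T(391.5,295),S(336.5,176))):
    X,e=tri(t,a,s,b);print(n,X.round(1),np.round(e,1))
print(onz(t,T(391.5,295),158.5),onz(s,S(336.5,176),158.5))
E
```

```text
A [616.5  48.6 158. ] [0.6 0.6]
B [584.1  67.5 157.3] [0.5 0.5]
win [566.8   1.6 158.4] [0.6 0.6]
[566.86612752   2.21963055 158.5       ] [566.90196369   1.01106001 158.5       ]
```

The window centre is at (566.8, 1.6, 153.9) against the diffuser at (567.0, 1.5, top 74). The arm is at rest, so I'm handing in.

```bash
python3 - <<'E'
from rig import ctrl,job
st=ctrl.sense();print(st["time_s"],abs(st["dq"]).max(),st["grip_width"])
print(job.finish_job())
E
```

```text
14.95 0.00141140417947558 0.42771086659916746
the job is handed in; nothing more can be done
None
```

I set the diffuser on the lamp and let go of it. I then drew the round-window carrier from the rack and handed in at about 15 s, holding it still and level over the diffuser.

- **Diffuser:** it lies flat on the lamp neck. I measured it at (567, 1.5) mm against about (566.4, 1.8) for the lamp, so it is centred to about 1 mm. It was lowered until it touched (about 6 N) before I released it.
- **Carrier:** the last two-view fix put its window at (566.8, 1.6), with the plate's mid-plane about 80 mm above the diffuser's top.
- **Level:** before the last nudge of about 3 mm, its long edges were level to within 0.3°. Its end corners gave a tilt of about 1° both then and afterwards, which is within the error of reading them.
- **Rest of the bench:** the last scene picture shows the other carrier still in the rack and nothing else visibly moved.
- **Slips along the way:** the first descent to the diffuser overshot about 10 mm, with no contact force, and I corrected it before gripping. One 1000-pixel-wide picture exceeded the 800-pixel limit.
- **Did not agree:** three automatic outline fits in the scene view picked up background: lamp top, diffuser and window. For those I used the edges I read from the enlarged pictures.

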